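Cover the pins and tip the badge tote

TASK

At the badge bench, push the raised, red-patched end of the white cover straight down until the cover lies flush in the blue tote. Then take the tote by its black bar handle and tip it about 30 degrees, its yellow corner staying down on the bench, until all four badge blanks have slid together into the yellow corner. Finish while still gripping the handle and holding the tote tipped like that, the cover still flush, and leave everything else on the bench where it stands.

Things in the scene. Friction and masses are not known exactly. Their poses are not given: they have to be found in the camera images.
- tote: Open blue tote, 180 x 180 x 60 mm outside, walls 5, floor 4 mm thick, 0.45 kg, loose on the bench. Origin: centre of its underside; x, y along its walls, z up. Corner (+x,+y) is wrapped in yellow; a bar handle crosses the corner (-x,-y). A rim-high divider along y at x = -12.5 mm parts the open side with the blanks (x -10 to 85 mm) from the narrow side for the white cover (x -85 to -15).
- tote_handle (a point): Middle of the handle: a straight level round black bar, 12 mm thick, 96 mm long between thin posts, at (-58, -58, 95) mm in the tote's frame, running along the tote's (1, -1, 0): pinch it along (1, 1, 0). It is 35 mm above the rim, free all round; it may turn between the fingers or they may tilt with it. Lifted, the tote pivots about its yellow corner on the bench.
- tote_corner_in (a point): Inside floor corner at the yellow corner, where the blanks gather: (85, 85, 4) mm in the tote's frame.
- tote_corner_low (a point): Outermost bottom point of the yellow corner, which stays on the bench while tipping: (90, 90, 0) mm in the tote's frame.
- cover: Loose white plate, 65 x 165 x 5 mm, red patch near its +y end. Origin: centre of its underside; y along its length, z up. Seated on a ledge 55 mm above the tote's underside, its top is flush with the rim (60 mm). At first the +y end rides 14 mm high on a stiff friction clip, which yields to a push of about 6 N straight down, goes down 14 mm to a solid stop and stays down.
- cover_press (a point): Centre of the red patch (35 x 20 mm) on top of the cover near its raised end, the place to push: (0, 68, 5) mm in the cover's frame. Seated it lies at (-50, 68, 60) mm in the tote's frame.
- blank1: One of four round metal badge blanks, 22 mm across, 6 mm thick, 12 g, lying loose on the floor of the tote's open part, red or orange on top. Origin: centre of its underside. Slides over the tote's floor once that is tipped some 15 degrees; readily at 25 to 35.
- blank2: One of four round metal badge blanks, 22 mm across, 6 mm thick, 12 g, lying loose on the floor of the tote's open part, red or orange on top. Origin: centre of its underside. Slides over the tote's floor once that is tipped some 15 degrees; readily at 25 to 35.
- blank3: One of four round metal badge blanks, 22 mm across, 6 mm thick, 12 g, lying loose on the floor of the tote's open part, red or orange on top. Origin: centre of its underside. Slides over the tote's floor once that is tipped some 15 degrees; readily at 25 to 35.
- blank4: One of four round metal badge blanks, 22 mm across, 6 mm thick, 12 g, lying loose on the floor of the tote's open part, red or orange on top. Origin: centre of its underside. Slides over the tote's floor once that is tipped some 15 degrees; readily at 25 to 35.
- die_large: Steel press die, 68 mm across, 40 mm high; a bystander. Origin: centre of its underside.
- die_small: Steel press die with a 42 mm boss, 68 mm across, 40 mm high; a bystander. Origin: centre of its underside.
- tape_roll: Orange roll of tape lying flat, 90 mm across, 25 mm high; a bystander. Origin: centre of its underside.
- bottle: White bottle with blue cap, 64 mm across, 160 mm high; a bystander. Origin: centre of its underside.
- stick_cup: Black cup of wooden sticks, 68 mm across, about 160 mm high in all; a bystander. Origin: centre of its underside.
- screwdriver: Screwdriver lying on the bench beyond the tote; a bystander. Origin: on its underside, its length along its x.
Mind the look-alikes: they are no part of the job. Of the things shaped like the cover, the white one is meant.

How it is judged:
On the way, in this order (a step that is already met when the one before it is completed fails the run):
1. the cover lies flush in the tote while the tote still stands flat (z of cover_press in the frame of tote below 0.063 m and angle between the z axis of cover and the z axis of tote, either way round below 0.025 rad and angle between tote's own z axis and vertical below 0.06 rad), for 0.2 s.
2. the tote is tipped onto its yellow corner and all four blanks have slid into it (angle between tote's own z axis and vertical between 0.38 and 0.72 rad and distance between each of blank1, blank2, blank3, blank4 and tote_corner_in below 0.09 m), for 0.2 s.
At the end, for the whole second after the job is handed in: Gripped within 45 mm of the bar's middle, the tote is still, tilted 22 to 41 degrees, yellow bottom corner within 15 mm of the bench, on no bystander; all four blanks within 90 mm of the inside yellow corner; cover flush (red patch at most 3 mm above the rim, within 1.4 degrees) (all of step 2 and height (world z) of tote_corner_low below 0.015 m and z of cover_press in the frame of tote below 0.063 m and angle between the z axis of cover and the z axis of tote, either way round below 0.025 rad and contact force between the fingers and tote above 1 N and distance between the grasp point and tote_handle below 0.045 m and contact force between tote and die_large below 0.2 N and contact force between tote and die_small below 0.2 N and contact force between tote and tape_roll below 0.2 N and contact force between tote and bottle below 0.2 N and contact force between tote and stick_cup below 0.2 N and contact force between tote and screwdriver below 0.2 N and linear speed of tote below 0.03 m/s); the arm keeps its last pose, push and grip.
It fails at once if a bystander is moved by more than 30 mm (distance of any of die_large, die_small, tape_roll, bottle, stick_cup, screwdriver from where it was at the start of the episode above 0.03 m).
It also fails if it takes over 46 s, if anything falls off the work surface, if the arm or the gripper's body presses on something with over 40 N, if the wrist force passes 120 N, or if a joint passes its speed limit or range.

ROBOT

A 6-joint arm with a two-finger parallel gripper is mounted at the origin on the work surface. World frame = base frame: x ahead of the robot, y to its left, z up, the work surface at z = 0. Lengths are in m, angles in rad, forces in N, time in s.
With the tool pointing down it reaches from about 0.15 to 0.775 m from the base axis. Payload 6.1 kg.
Tool frame: the origin (TCP) lies between the finger pads; the fingertips stand robot.tip_extent ahead of it and the grasp point (between the pads) is the TCP (robot.tip_extent is the distance from the TCP to the fingertips, in m); x points along the fingers, z is the direction in which the jaws open and shut, and the axes are right-handed (so a half turn about x gives the same grasp; the last joint's range is limited). The gripper opens to 85 mm and grips with 20 to 120 N. Pads are 22 mm wide; open, the fingers measure 114 mm over their backs; the gripper's body (76 mm by 85 mm) begins 54 mm behind the grasp point. The pads swing forward as they close: fully open they stand 13 mm farther back than shut.
Start: joints at [1.243, 0.126, -0.04, 1.405, 0, 1.571], TCP at [0.169, 0.497, 0.25] pointing down, gripper open.
Joint ranges: [-2.72, 2.72], [-0.95, 1.95], [-1.27, 1.35], [-1.78, 2.02], [-1.46, 1.47], [-3.14, 3.14]. Speed limits (rad/s): [2.39, 2.39, 3.01, 3.14, 3.14, 3.14].

INTERFACE

Orientations are given as a rotation vector (axis times angle).
In Python, from plant import robot, planner, camera, current_clock, current_q, current_qd, current_joint_efforts, current_position, current_orientation, current_wrist_force, current_moment, current_width gives the robot as it stands. Calls block until the motion is done:
- robot.move_to(position, orientation): joint-space move of the TCP to a pose.
- robot.move_straight(position, frame=None, vel=0.15, force_limit=None): straight line of the TCP; frame=None keeps the orientation; vel is the mean speed in m/s. With force_limit (N) it stops when the force on the tool has changed by that much, and returns True; else False.
- robot.movej(angles): joint-space move.
- robot.set_gripper(opening): opening from 0.0 (shut) to 1.0 (fully open); the grip force is fixed at half the most; returns when the fingers have stopped.
- robot.wait(seconds).
- planner.solve_ik(position, orientation): joint angles nearest the present ones, or None.
- camera(name): name is "scene" or "top" or "wrist"; returns a dict with "pixels" (400x640x3 uint8, red, green, blue), "K" (3x3 intrinsics, pixels), "R" (3x3) and "t" (3): a world point X has camera coordinates R X + t. Camera axes: x right, y down, z forward; pixel columns grow to the right and rows downward; lengths in m; the calibration is good to about 2 mm. A picture is of the moment at which its call begins. There is no depth.
A pose or a line that the arm cannot do raises robot.MotionError and nothing moves.
- robot.finish_job(): hands the job in, once; it reports no verdict.
Readings, each from a call of its own:
- current_clock(): time.
- current_q(): joint angles.
- current_qd(): joint speeds.
- current_joint_efforts(): joint torques, N m.
- current_position(): TCP position.
- current_orientation(): TCP orientation.
- current_wrist_force(): force on the tool from outside, world axes, zero at the start.
- current_moment(): the same for the moment, N m.
- current_width(): opening from 0.0 (shut) to 1.0 (fully open).
Only numpy, scipy, OpenCV 4.12 (cv2) and the standard library are available. Lean on these libraries where they do the work, as an engineer would, in place of code of your own. Each camera call takes 0.05 s, during which the arm holds its last target.

## Working session

There is one attempt and no reset: what is moved stays moved. The work goes in short steps, each a Python script; the robot and the scene stay as the last script left them, time stands still between calls to the robot, and variables do not carry over. Pictures are saved under pics/ and viewed, and the job is handed in when it is done.

```bash
mkdir -p pics; ls
python3 - <<'E'
from plant import *
import cv2
for n in ("scene","top","wrist"):
    c=camera(n); cv2.imwrite(f"pics/{n}0.png",c["pixels"][:,:,::-1]); print(n,c["K"].tolist(),c["R"].round(3).tolist(),c["t"].round(3).tolist())
print(current_clock(),robot.tip_extent)
E
```

```text
pics
scene [[494.2372289540307, 0.0, 322.06910220329047], [0.0, 494.2372289540307, 197.4602202980195], [0.0, 0.0, 1.0]] [[-0.586, 0.811, 0.006], [0.591, 0.432, -0.681], [-0.555, -0.395, -0.732]] [0.301, -0.243, 1.659]
top [[458.9695143442252, 0.0, 322.3512897257134], [0.0, 458.9695143442252, 196.36404910144688], [0.0, 0.0, 1.0]] [[0.01, -1.0, -0.005], [-0.998, -0.01, -0.059], [0.059, 0.006, -0.998]] [0.01, 0.518, 1.191]
wrist [[359.52737346522406, 0.0, 326.90735186419073], [0.0, 359.52737346522406, 193.7432079425636], [0.0, 0.0, 1.0]] [[0.321, 0.947, -0.0], [0.903, -0.306, 0.3], [0.285, -0.097, -0.954]] [-0.525, -0.039, 0.378]
0.15 0.019
```

View pics/top0.png

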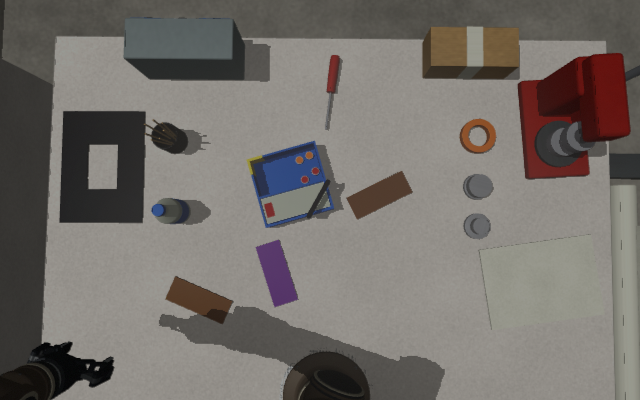

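View pics/scene0.png

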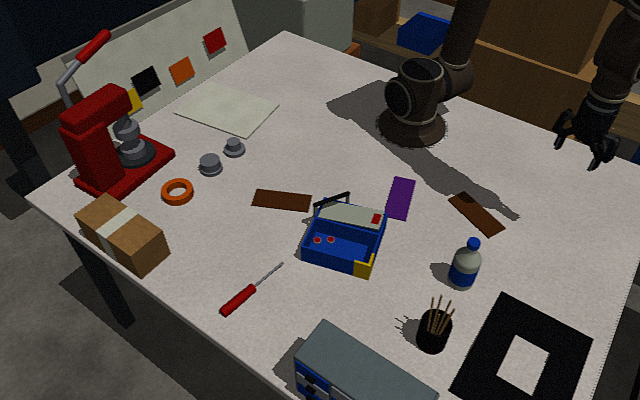

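The top view shows the tote at about (290,185), its yellow corner at (255,165), the red patch at (269,210) and the black handle at (318,199). The cover-shaped candidates are:
- the purple plate at (277,273)
- brown plates at (200,299) and (380,195)
- the white plate with a red patch in the tote at (295,204)

The white one fits the description. I'll enlarge both views to confirm.

Run:
```python
import cv2,numpy as np
a=cv2.imread("pics/top0.png")[130:240,235:345];b=cv2.imread("pics/scene0.png")[180:285,290:400]
b=cv2.resize(b,(400,400),interpolation=cv2.INTER_CUBIC);a=cv2.resize(a,(400,400),interpolation=cv2.INTER_CUBIC)
cv2.imwrite("pics/crop0.png",np.clip(np.hstack([a,b])*1.5,0,255).astype(np.uint8))
```

```text
(no output)
```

View pics/crop0.png

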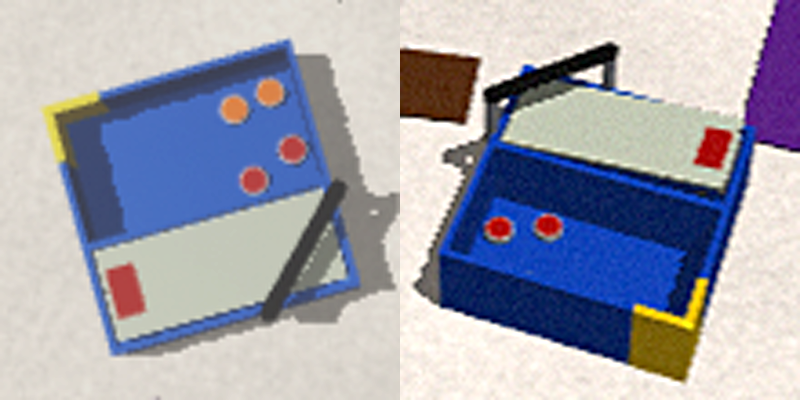

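```bash
cat > h.py <<'E'
import cv2,numpy as np
from plant import *
def ray(c,uv,z):
    uv=np.atleast_2d(np.array(uv,float)); C=-c["R"].T@c["t"]
    d=np.c_[uv,np.ones(len(uv))]@np.linalg.inv(c["K"]).T@c["R"]
    return C+d*((z-C[2])/d[:,2])[:,None]
def proj(c,X):
    p=(np.atleast_2d(X)@c["R"].T+c["t"])@c["K"].T; return p[:,:2]/p[:,2:]
def tri(c1,u1,c2,u2):
    P=[c["K"]@np.c_[c["R"],c["t"]] for c in(c1,c2)]
    x=cv2.triangulatePoints(P[0],P[1],np.array(u1,float).reshape(2,1),np.array(u2,float).reshape(2,1)); return (x[:3]/x[3]).ravel()
def snap(n,name):
    c=camera(n); cv2.imwrite(f"pics/{name}.png",c["pixels"][:,:,::-1]); return c
def cents(c,lo,hi,box,amin=8):
    x0,y0,x1,y1=box; h=cv2.cvtColor(c["pixels"][y0:y1,x0:x1],cv2.COLOR_RGB2HSV)
    m=cv2.inRange(h,lo,hi); n,l,s,ce=cv2.connectedComponentsWithStats(m)
    return [(s[i,4],(ce[i]+[x0,y0]).round(1)) for i in range(1,n) if s[i,4]>=amin],m
E
cat > m.py <<'E'
from h import *
T=camera("top");S=camera("scene")
print("campos",-T["R"].T@T["t"])
box=(235,125,345,240)
h=cv2.cvtColor(T["pixels"][125:240,235:345],cv2.COLOR_RGB2HSV)
m=cv2.inRange(h,(105,110,40),(130,255,255))|cv2.inRange(h,(20,120,60),(35,255,255))
cs,_=cv2.findContours(m,0,1); pts=np.vstack([c for c in cs if cv2.contourArea(c)>20]).reshape(-1,2)+[235,125]
W=ray(T,pts,0.06)
r=cv2.minAreaRect((W[:,:2]*1000).astype(np.float32)); print(r); print(cv2.boxPoints(r).round(1).tolist())
for nm,c,b in(("T",T,box),("S",S,(295,180,390,285))):
    print(nm,"red",cents(c,(0,150,90),(8,255,255),b)[0],"red2",cents(c,(172,130,60),(180,255,255),b)[0],"or",cents(c,(9,140,120),(17,255,255),b)[0],"yel",cents(c,(20,120,60),(35,255,255),b)[0],"blk",cents(c,(0,0,0),(180,255,42),b,30)[0])
E
python3 m.py
```

```text
campos [0.4469954  0.00824709 1.21892737]
((546.8442993164062, 97.61248779296875), (179.97430419921875, 179.40762329101562), 16.508373260498047)
[[435.1000061035156, 158.0], [486.1000061035156, -14.0], [658.5999755859375, 37.20000076293945], [607.5999755859375, 209.1999969482422]]
T red [(np.int32(20), array([314.8, 170.2])), (np.int32(21), array([304., 179.])), (np.int32(81), array([268.8, 209.3]))] red2 [] or [(np.int32(28), array([308.5, 154.8])), (np.int32(29), array([299.1, 159.5]))] yel [(np.int32(75), array([252.2, 162.5]))] blk [(np.int32(48), array([319.2, 196.1]))]
S red [(np.int32(59), array([375.8, 218.4])), (np.int32(25), array([316.8, 239.2])), (np.int32(22), array([330.4, 238.6]))] red2 [] or [] yel [(np.int32(325), array([363.1, 267.9]))] blk [(np.int32(166), array([330.2, 199.6]))]
```

```bash
cat >> h.py <<'E'
from scipy.spatial.transform import Rotation as Ro
yaw=np.radians(16.5); O=np.array([.5468,.0976,0]); RT=Ro.from_euler('z',yaw).as_matrix()
def tw(p): return O+RT@(np.array(p)/1000)
def orient(sign=1,R=RT):
    # tool x = -tote z, tool z = tote (1,1,0)
    x=np.array([0,0,-1.]); z=sign*np.array([1,1,0])/2**.5; y=np.cross(z,x)
    return Ro.from_matrix(R@np.c_[x,y,z]).as_rotvec()
PIV=np.array([90,90,0])
def tip(deg,sign=1,corot=1.0,lift=0.0):
    ax=RT@np.array([-1,1,0])/2**.5
    Q=lambda a: Ro.from_rotvec(ax*np.radians(a)).as_matrix()
    p=tw(PIV)+Q(deg)@(tw([-58,-58,95])-tw(PIV))+[0,0,lift]
    return p,orient(sign,Q(deg*corot)@RT)
E
python3 - <<'E'
from h import *
T=camera("top");S=camera("scene")
print("press nom",tw([-50,68,74]),ray(T,[268.8,209.3],.074),tri(T,[268.8,209.3],S,[375.8,218.4]))
print("handle nom",tw([-58,-58,95]),tri(T,[319,198.9],S,[331.7,199]))
print("proj nominal handle",proj(T,tw([-58,-58,95])),proj(S,tw([-58,-58,95])))
for s in(1,-1):
  print(s,current_q().round(2) if hasattr(current_q(),'round') else current_q())
  for nm,p in(("press",tw([-50,68,130])),("h",tw([-58,-58,160]))):
    q=planner.solve_ik(p,orient(s)); print(nm,None if q is None else np.round(q,2))
  for cr in(0,.5,1):
   for d in(0,15,30,33):
    p,o=tip(d,s,cr); q=planner.solve_ik(p,o); print(cr,d,p.round(3),None if q is None else np.round(q,2))
E
```

```text
press nom [0.47954597 0.14859897 0.074     ] [[0.48064857 0.14810588 0.074     ]] [0.48089886 0.1476142  0.0745007 ]
handle nom [0.50766135 0.02551557 0.095     ] [0.50630284 0.02380056 0.09169242]
proj nominal handle [[317.89383075 198.51702983]] [[331.58633877 198.71341082]]
1 [ 1.24  0.13 -0.04  1.41 -0.    1.57]
press [ 0.3   0.11 -0.32  1.14  0.    0.8 ]
h [ 0.05  0.11 -0.26  1.21  0.    0.55]
0 0 [0.508 0.026 0.095] [ 0.05  0.14 -0.37  1.06  0.    0.55]
0 15 [0.523 0.053 0.146] [ 0.1   0.15 -0.24  1.18  0.    0.6 ]
0 30 [0.544 0.092 0.187] [ 0.17  0.18 -0.11  1.28  0.    0.66]
0 33 [0.548 0.101 0.194] [ 0.18  0.19 -0.08  1.29  0.    0.68]
0.5 0 [0.508 0.026 0.095] [ 0.05  0.14 -0.37  1.06  0.    0.55]
0.5 15 [0.523 0.053 0.146] [ 0.16  0.21 -0.18  1.27 -0.1   0.66]
0.5 30 [0.544 0.092 0.187] [ 0.26  0.32  0.05  1.47 -0.19  0.78]
0.5 33 [0.548 0.101 0.194] [ 0.28  0.35  0.09  1.52 -0.2   0.8 ]
1 0 [0.508 0.026 0.095] [ 0.05  0.14 -0.37  1.06  0.    0.55]
1 15 [0.523 0.053 0.146] [ 0.21  0.28 -0.11  1.36 -0.2   0.72]
1 30 [0.544 0.092 0.187] [ 0.34  0.49  0.2   1.69 -0.34  0.9 ]

[... 248 characters left out ...]
]
0 15 [0.523 0.053 0.146] [ 0.1   0.15 -0.24  1.18  0.   -2.54]
0 30 [0.544 0.092 0.187] [ 0.17  0.18 -0.11  1.28  0.   -2.48]
0 33 [0.548 0.101 0.194] [ 0.18  0.19 -0.08  1.29  0.   -2.46]
0.5 0 [0.508 0.026 0.095] [ 0.05  0.14 -0.37  1.06  0.   -2.59]
0.5 15 [0.523 0.053 0.146] [ 0.16  0.21 -0.18  1.27 -0.1  -2.48]
0.5 30 [0.544 0.092 0.187] [ 0.26  0.32  0.05  1.47 -0.19 -2.37]
0.5 33 [0.548 0.101 0.194] [ 0.28  0.35  0.09  1.52 -0.2  -2.34]
1 0 [0.508 0.026 0.095] [ 0.05  0.14 -0.37  1.06  0.   -2.59]
1 15 [0.523 0.053 0.146] [ 0.21  0.28 -0.11  1.36 -0.2  -2.42]
1 30 [0.544 0.092 0.187] [ 0.34  0.49  0.2   1.69 -0.34 -2.24]
1 33 [0.548 0.101 0.194] [ 0.36  0.54  0.27  1.76 -0.36 -2.2 ]
```

The measured tote size (180 x 179 mm), patch height (74 mm) and handle position all match the task's figures. Next I'll press the patch down.

Run:
```python
from h import *
robot.set_gripper(0.0)
p=np.array([.480,.1483,0]); e=robot.tip_extent
robot.move_to(p+[0,0,.115+e],orient())
print(current_clock(),current_position(),current_wrist_force())
r=robot.move_straight(p+[0,0,.080+e],vel=.08)
r=robot.move_straight(p+[0,0,.056+e],vel=.03,force_limit=22)
print(r,current_position(),current_position()[2]-e,current_wrist_force(),current_clock())
robot.wait(.3)
print(current_wrist_force())
robot.move_straight(p+[0,0,.125+e],vel=.1)
robot.set_gripper(1.0)
robot.move_to(tw([-58,-58,165]),orient())
print(current_clock())
T=snap("top","top1");S=snap("scene","scene1");
print(cents(T,(0,150,90),(8,255,255),(240,125,345,240))[0],cents(S,(0,150,90),(8,255,255),(295,180,390,285))[0])
print(proj(T,tw([-50,68,60])),proj(S,tw([-50,68,60])),proj(S,tw([-50,68,74])))
```

```text
2.875 [0.48002242 0.14907457 0.13430647] [-0.31188163 -0.80855596 -1.02034613]
True [0.48052868 0.14885767 0.07903038] 0.060030378197197046 [-0.88421747 -0.14298471  6.38529903] 4.15
[-1.33196046 -0.61617809  5.37680586]
6.6167
[(np.int32(83), array([269.3, 209.7]))] [(np.int32(65), array([375.4, 221.9])), (np.int32(25), array([316.8, 239.2])), (np.int32(24), array([330.3, 238.7]))]
[[269.27126826 209.90394238]] [[376.08637141 221.86129138]] [[376.55135894 218.37455601]]
```

Run:
```python
import cv2,numpy as np
b=cv2.imread("pics/scene1.png")[150:290,270:410]
W=cv2.imread("pics/top1.png")[130:240,235:345]
f=lambda a:cv2.resize(a,(400,400),interpolation=cv2.INTER_CUBIC)
cv2.imwrite("pics/crop1.png",np.clip(np.hstack([f(W),f(b)])*1.5,0,255).astype(np.uint8))
```

```text
(no output)
```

View pics/crop1.png

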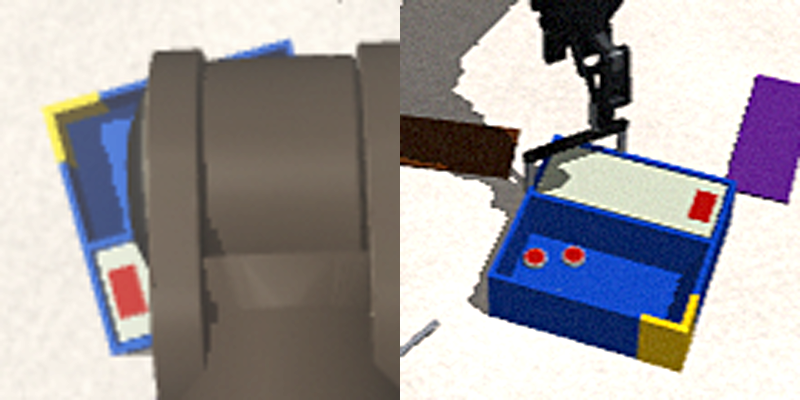

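The cover is flush: the red patch is at (375,222) in the scene view, where the seated patch should project, and the tote has not moved. Now I'll grasp the handle.

Run:
```python
from h import *
h=tw([-58,-58,95])
r=robot.move_straight(h,vel=.06,force_limit=12)
print(r,current_position(),h,current_wrist_force(),current_clock())
if not r:
    robot.set_gripper(0.0); print(current_width(),current_wrist_force(),current_clock())
    for d in (3,):
        p,o=tip(d,lift=.001); robot.move_straight(p,o,vel=.04); print(d,current_position(),p,current_wrist_force(),current_moment(),current_width())
S=snap("scene","scene2"); print(current_clock())
cv2.imwrite("pics/crop2.png",cv2.resize(cv2.imread("pics/scene2.png")[150:290,270:410],(500,500),interpolation=cv2.INTER_CUBIC))
```

```text
False [0.50795946 0.02553116 0.09544161] [0.50766135 0.02551557 0.095     ] [0.56604482 1.04837682 0.7657332 ] 8.0333
0.11699019704845791 [-0.09352721 -0.26298635  2.00628346] 8.7167
3 [0.51019225 0.03049124 0.10644183] [0.51017061 0.03013705 0.10682391] [ 0.68113103  0.80498674 -3.76374107] [ 0.20447466 -0.17964727 -0.03278469] 0.11523891682990636
9.2417
```

View pics/crop2.png

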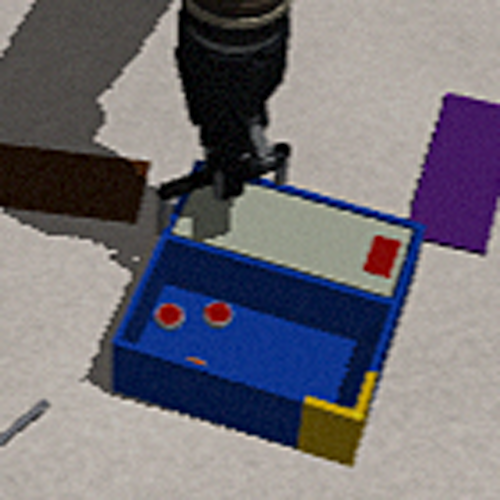

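The fingers hold the bar near its middle, and the tote has begun to lift at the handle end. I'll continue along the arc.

Run:
```python
from h import *
for d in (8,14,20,26,31):
    p,o=tip(d,lift=.001); robot.move_straight(p,o,vel=.05); print(d,np.linalg.norm(current_position()-p).round(4),np.round(current_wrist_force(),1),np.round(current_moment(),2),round(current_width(),3),current_clock())
robot.wait(1.0)
S=snap("scene","scene3");T=snap("top","top3"); print(current_clock())
f=lambda a:cv2.resize(a,(400,400),interpolation=cv2.INTER_CUBIC)
cv2.imwrite("pics/crop3.png",np.clip(1.3*np.hstack([f(cv2.imread("pics/top3.png")[130:240,225:335]),f(cv2.imread("pics/scene3.png")[160:300,290:430])]),0,255).astype(np.uint8))
```

```text
8 0.0003 [ 0.3  0.9 -2.9] [ 0.25 -0.14 -0.02] 0.115 9.7917
14 0.0003 [ 1.  -0.1 -3.9] [ 0.42 -0.2   0.01] 0.116 10.425
20 0.0002 [ 0.1 -0.2 -3.8] [ 0.54 -0.32  0.02] 0.122 11.0583
26 0.0002 [-0.   0.5 -4.2] [ 0.68 -0.4  -0.04] 0.117 11.6917
31 0.0003 [ 1.3  0.6 -4.8] [ 0.72 -0.5  -0.05] 0.119 12.2417
13.3417
```

View pics/crop3.png

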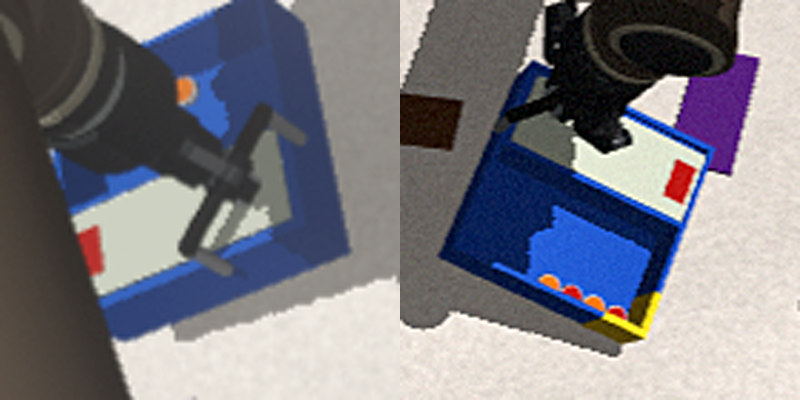

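The scene crop shows the blanks in a row along the +x wall, ending at the yellow corner. The cover looks flush. I'll measure the blank distances and the tilt.

```bash
cat > chk.py <<'E'
from h import *
import sys
n=sys.argv[1]; d=float(sys.argv[2])
S=snap("scene","scene"+n)
ax=RT@np.array([-1,1,0])/2**.5; Q=Ro.from_rotvec(ax*np.radians(d)).as_matrix()
P0=tw(PIV)+[0,0,.001]
wd=lambda p: P0+Q@(tw(p)-tw(PIV))
for nm,p in(("yrim",[90,90,60]),("ylow",[90,90,0]),("xrim",[90,-90,60]),("yyrim",[-90,90,60]),("patch",[-50,68,60]),("raised",[-50,68,63])): print(nm,proj(S,wd(p)).round(1))
b=(295,180,390,300)
def totept(uv,z):
    C=-S["R"].T@S["t"]; dr=S["R"].T@np.linalg.inv(S["K"])@np.array([*uv,1.])
    M=(Q@RT).T; c=M@(C-P0)*1000+PIV; r=M@dr; return c+r*(z-c[2])/r[2]
print("patch red",[ (a,uv) for a,uv in cents(S,(0,150,90),(8,255,255),b)[0]])
for lo,hi in(((0,130,120),(8,255,255)),((9,130,120),(17,255,255))):
    for a,uv in cents(S,lo,hi,b,5)[0]:
        t=totept(uv,10); print(a,uv,t.round(0),"dist",np.linalg.norm(t[:2]-85).round(0))
img=S["pixels"][:,:,::-1].copy()
for p in([90,90,60],[90,-90,60],[-90,90,60],[90,90,0],[90,-90,0]): cv2.drawMarker(img,tuple(int(round(v)) for v in proj(S,wd(p))[0]),(0,255,0),0,5,1)
cv2.imwrite(f"pics/chk{n}.png",cv2.resize(img[180:300,290:410],(600,600),interpolation=cv2.INTER_CUBIC))
print(current_clock(),current_wrist_force())
E
python3 chk.py 4 31
```

```text
yrim [[375.9 277.4]]
ylow [[368.  279.6]]
xrim [[308.1 246. ]]
yyrim [[400.5 211.2]]
patch [[387.4 221.7]]
raised [[387.8 221.4]]
patch red [(np.int32(72), array([386.6, 223.7])), (np.int32(14), array([350.1, 261.7]))]
73 [386.6 223.8] [-61.  81.  10.] dist 146.0
14 [350.1 261.7] [70. 29. 10.] dist 58.0
7 [366.  268.7] [69. 73. 10.] dist 20.0
17 [341.9 258.1] [70.  6. 10.] dist 80.0
19 [358.1 265.7] [71. 51. 10.] dist 37.0
13.3917 [-0.13468995 -0.95937907 -3.45809332]
```

View pics/chk4.png

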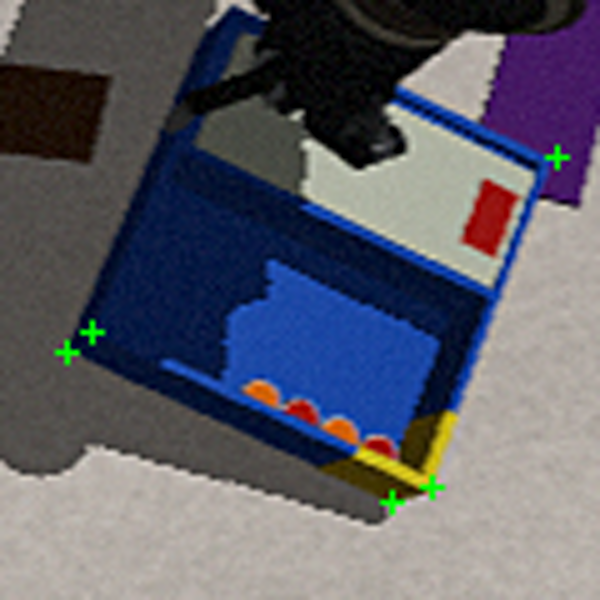

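Run:
```python
from h import *
b=(295,180,390,300)
robot.wait(.5); S=snap("scene","scene5")
print(cents(S,(0,130,120),(17,255,255),b,5)[0],current_width(),current_position(),current_clock())
robot.finish_job()
```

```text
[(np.int32(71), array([386.6, 223.6])), (np.int32(17), array([341.9, 258.1])), (np.int32(14), array([350.1, 261.7])), (np.int32(19), array([358.1, 265.7])), (np.int32(8), array([365.4, 268.8]))] 0.11720729840940732 [0.54525365 0.09479131 0.19024319] 13.9417
the job is handed in; nothing more can be done
```

I pressed the white cover flush, gripped the black bar near its middle and tipped the tote along an arc about its yellow corner to a commanded 31°. I handed the job in at about 14 s with the tote still held; no verdict was reported.

**Last checks**
- **Cover:** the push ended with the fingertips at 60.0 mm. The red patch then sat where a seated patch should project, and the cover still looked flush after tipping.
- **Blanks:** all four are packed against the +x wall, about 20, 37, 58 and 80 mm from the inside yellow corner (limit 90 mm).
- **Stillness:** the red patch and blanks did not move between the last two pictures.
- **Grip:** the fingers stayed closed on the bar, at opening 0.117.
- **Bystanders:** I saw no contact with any of them, but I did not measure their positions afterwards.

**Disagreement:** once tipped, the red patch was about 2 px lower in the image than the 31° pose predicts. The real tilt may be 1–3° less, which is still inside 22–41°. I did not measure the yellow corner's height directly. The pictures and the wrist force of about 4 N are consistent with it resting on the bench.

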